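# Scrape broken saucer shards off a glass hob, gently

### The job

A saucer broke on the glass-topped hob. Take the orange scraper by its handle, set its sprung white lip lightly on the clear part of the glass and push the three sharp shards off the edge into the blue tray beside the hob, never pressing on the glass with more than 15 N and never touching the hob or the shards with the gripper itself. Then stand the scraper upright on its green mat again, with the mug, jar and sponge left where they are.

Things in the scene. Friction and masses are not known exactly. Their poses are not given: they have to be found in the camera images.
- hob: Portable induction hob with a flat black glass top, 280 (its x) x 350 (its y) x 60 mm high. Fixed. Origin: centre of its underside, 60 mm below the glass; z up. The tray stands along one of its two 280 mm edges (at its +y or -y), the mat on the other side; which is which varies.
- glass (a point): Centre of the hob's glass top surface; axes as the hob's.
- tray: Blue open tin tray, 300 (x) x 160 (y) x 35 mm high, wall and floor 4 mm, its long side parallel to the hob's edge with a 5 mm gap. It does not move. Its rim is 25 mm below the glass. Origin: centre of its underside; axes parallel to the hob's.
- tray_in (a point): Centre of the tray's inner floor, 4 mm above the tray's origin.
- mat: Thin green mat, 200 (x) x 120 (y) x 4 mm, fixed to the counter on the side of the hob away from the tray, centre 260 mm from the hob's centre. Origin: centre of its underside; axes parallel to the hob's. The scraper starts within 25 mm of its centre, turned at most 0.25 rad from it.
- scraper: Orange scraper block standing on the mat. Handle: upright slab 28 mm thick (its y; grip this from above), 15 to 72 mm above the origin, 130 mm long (its x) up to 44 mm high, 100 mm above that. Under it a white sprung lip, 130 (x) x 18 (y) mm; its long side pushes shards along the scraper's y. 0.22 kg. Origin: centre of the lip's underside when the lip is out; z up.
- lip (a joint): Sprung lip of the scraper, m: 0 = fully out, up to 0.012 = pushed fully up into the handle. It starts to give at 3 N and takes 0.7 N more per mm, about 11 N at the end of its 12 mm; beyond that it is rigid and the force climbs at once. It gives 4 to 8 mm for a light press of 6 to 9 N.
- shard0: A sharp white ceramic shard with a blue line, about 28 x 20 mm across and 7 mm thick, 12 g, lying flat on the hob's glass within 60 mm (along the hob's x) and 70 mm (along its y) of the glass centre. Origin: middle of its underside.
- shard1: A sharp white ceramic shard with a blue line, about 25 x 24 mm across and 7 mm thick, 12 g, lying flat on the hob's glass within 60 mm (along the hob's x) and 70 mm (along its y) of the glass centre. Origin: middle of its underside.
- shard2: A sharp white ceramic shard with a blue line, about 26 x 20 mm across and 7 mm thick, 12 g, lying flat on the hob's glass within 60 mm (along the hob's x) and 70 mm (along its y) of the glass centre. Origin: middle of its underside.
- mug: White mug, 80 mm across, 90 mm high, beyond the hob; a bystander. Origin: centre of its underside.
- jar: Amber glass jar, 70 mm across, 100 mm high, beyond the hob; a bystander. Origin: centre of its underside.
- sponge: Yellow and green sponge block, 90 x 60 x 30 mm, beyond the hob, between mug and jar; a bystander. Origin: centre of its underside.
There are look-alikes about, which are no part of the job. Several things have the shape of the scraper; the one meant has the colours described above.

How it is judged:
By the outcome, as a careful person would: the job done as asked, in the order asked, and still so for the second after the job is handed in, with the robot touching nothing.
It also fails if it takes over 72 s, if anything falls off the work surface, if the arm or the gripper's body presses on something with over 40 N, if the wrist force passes 120 N, or if a joint passes its speed limit or range.

### The arm

A 6-joint arm with a two-finger parallel gripper is mounted at the origin on the work surface. World frame = base frame: x ahead of the robot, y to its left, z up, the work surface at z = 0. Lengths are in m, angles in rad, forces in N, time in s.
With the tool pointing down it reaches from about 0.25 to 0.775 m from the base axis. Payload 4 kg.
Tool frame: the origin (TCP) lies on the centre line of the jaws, within the pads' length; the fingertips stand 14 mm ahead of it and the grasp point (between the pads) lies 5 mm behind it; z points along the fingers, y is the line along which they close (so a half turn about z gives the same grasp; the last joint's range is limited). The gripper opens to 94 mm and grips with 3 to 60 N. Pads are 16 mm wide; open, the fingers measure 119 mm over their backs; the gripper's body (75 mm by 177 mm) begins 78 mm behind the grasp point.
Start: joints at [-1.29, 0.087, 1.371, -0, 1.684, -0.103], TCP at [0.206, -0.51, 0.22] pointing down, gripper open.
Joint ranges: [-3.1, 3.1], [-0.76, 2.03], [0.27, 2.55], [-1.08, 4.22], [0.17, 2.65], [-2.57, 2.57]. Speed limits (rad/s): [2.79, 2.79, 3.14, 3.14, 3.14, 3.14].

### API

Orientations are given as a rotation vector (axis times angle).
In Python, from station import * gives the robot as it stands.
- The arm moves only by the tool arm_command, never from a script. Its argument "commands" is a list that holds one entry, the list of rows, each a list of 7 numbers: the turn, a rotation vector about the world's x, y, z in degrees, then the shift along the world's x, y, z in mm, then the opening, from 0 (shut) to 1 (fully open). In form: [[[rx, ry, rz, tx, ty, tz, gripper], ...]]. A call has 1 to 8 rows; each row shifts and turns the commanded pose from where the row before left it; what a row does not reach is not made up. A row lasts 1/8 s, in which the tool goes at most 62.5 mm and 10.7 degrees, less where a joint would pass 70% of its speed; a pose out of reach is approached as far as the arm can. A call is refused whole if a number of a shift passes 62.5 or a number of a turn 10.7, either way. A call with a gripper value outside its range is refused whole. The fingers move at their own pace and stop on an object; "grip_force" is the grip in N (left out, the last holds). Time passes only in rows, so rows that do not move let the fingers close. It gives the time, the measured TCP pose, the force, the opening and the grip force at its end, in the units of the state.
- observe(): the state, without advancing time (a new reading comes with each control period).
- snapshot(name): name is "side" or "top" or "wrist"; returns (picture, depth): 384x512x3 uint8, red, green, blue; 384x512 float32, m along the optical axis (not along the pixel's ray), 0 where there is no reading.
- calibration(name): a dict with "intrinsics" (3x3 intrinsics, pixels), "k1" (the pictures are not rectified: a ray, as slopes to the right and down, at radius r is drawn at 1 + k1 r^2 times it, then the intrinsics apply), "R" (3x3) and "t" (3): a world point X has camera coordinates R X + t; the wrist camera has in their place "tool_from_camera" (4x4, takes a point from camera to tool coordinates, whose origin is the TCP and whose axes are the flange's). Camera axes: x right, y down, z forward; pixel columns grow to the right and rows downward; lengths in m; the calibration is good to about 2 mm. A picture is of the moment at which its call begins: read the wrist's pose just before it. calibration takes no time and is no camera call.
- close_job(): hands the job in; it is judged then, once.
The state is a dict: "clock": time; "joints": joint angles; "joint_vel": joint speeds; "effort": joint torques, N m; "tool_pos": TCP position; "ee_rot": TCP orientation; "force": force on the tool from outside, world axes, zero at the start; "wrist_torque": the same for the moment, N m; "width": opening from 0.0 (shut) to 1.0 (fully open); "grip_force": force on a finger pad.
Only numpy, scipy, OpenCV 4.12 (cv2) and the standard library are available. Lean on these libraries where they do the work, as an engineer would, in place of code of your own. Each camera call takes 0.05 s, during which the arm holds its last target. There are 200 camera calls.

## Working session

There is one attempt and no reset: what is moved stays moved. The work goes in short steps, Python scripts to look and compute and a tool call to move; the robot and the scene stay as the last step left them, time stands still between calls to the robot, and variables do not carry over. Pictures are saved under pics/ and viewed, at most 10 in all, crops included, and the job is handed in when it is done.

Besides the shell and the picture viewer there is one more tool, called after "Request:" in YAML: its name, and indented under it one key for each argument. arm_command: Moves the arm, as the interface text tells. Its arguments: {"type":"object","properties":{"commands":{"type":"array"},"grip_force":{"type":"number"}},"required":["commands"]}

```bash
mkdir -p pics; ls; cat > h.py <<'E'
from station import *
import numpy as np, cv2
from scipy.spatial.transform import Rotation as Ro
def cam(name):
    c=calibration(name); K=np.array(c["intrinsics"])
    if "R" in c: R=np.array(c["R"]); t=np.array(c["t"])
    else:
        s=observe(); T=np.array(c["tool_from_camera"]); A=Ro.from_rotvec(s["ee_rot"]).as_matrix()
        Rw=A@T[:3,:3]; p=A@T[:3,3]+np.array(s["tool_pos"]); R=Rw.T; t=-R@p
    return K,c["k1"],R,t
def ray(C,uv):
    K,k1,R,t=C
    d=cv2.undistortPoints(np.array(uv,float).reshape(-1,1,2),K,np.array([k1,0,0,0.]))[:,0]
    return -R.T@t, np.c_[d,np.ones(len(d))]@R
def plane(C,uv,z):
    o,d=ray(C,uv); return o+d*((z-o[2])/d[:,2])[:,None]
def pts(C,uv,depth):
    o,d=ray(C,uv); return o+d*np.array(depth)[:,None]
E
python3 - <<'E'
from h import *
for n in("side","top"):
    p,d=snapshot(n); cv2.imwrite(f"pics/{n}0.png",p[:,:,::-1]); np.save(f"pics/{n}0.npy",d)
s=observe();print(s)
E
```

```text
pics
{'clock': 0.1, 'joints': array([-1.29011802e+00,  8.79107487e-02,  1.37205976e+00,  1.07368040e-06,
        1.68361888e+00, -1.03104898e-01]), 'joint_vel': array([ 0.00216248, -0.00084269, -0.0051431 , -0.00089923, -0.00206271,
        0.00066848]), 'effort': array([ 1.19427310e-03, -3.41248941e+01, -3.03302228e+01,  7.19597214e-02,
        3.03788879e-02, -1.02009324e-04]), 'tool_pos': array([ 0.2058033 , -0.50955085,  0.218427  ]), 'ee_rot': array([-3.08197695e+00, -5.98773204e-01,  2.76265613e-04]), 'force': array([ 0.73509325, -0.51151897, -0.71811175]), 'wrist_torque': array([-0.01603659,  0.01646927,  0.00156867]), 'grip_force': 0.0, 'width': 1.000099595169691}
```

View pics/top0.png

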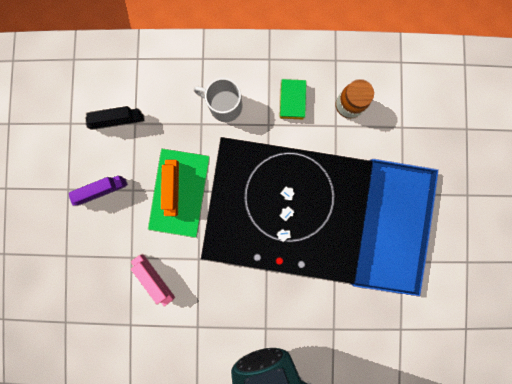

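View pics/side0.png

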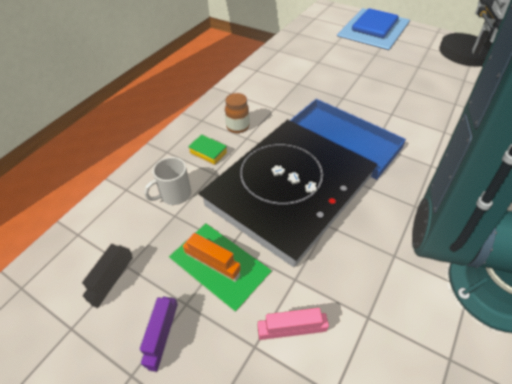

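The top view shows the orange scraper at about (170,188) on the green mat, the hob with shards at (288,193), (287,214) and (284,235), the tray on the right and decoys around it. The side view shows the same layout, with the scraper at (212,255).

```bash
cat > m.py <<'E'
from h import *
def hsv(p): return cv2.cvtColor(p,cv2.COLOR_RGB2HSV)
def blob(m,roi=None,n=1):
    m=m.astype(np.uint8)*255
    if roi is not None:
        k=np.zeros_like(m);x0,y0,x1,y1=roi;k[y0:y1,x0:x1]=1;m=m*k
    c=sorted(cv2.findContours(m,cv2.RETR_EXTERNAL,cv2.CHAIN_APPROX_NONE)[0],key=cv2.contourArea)[::-1]
    return c[:n]
def rect(xy):
    c,(w,h),a=cv2.minAreaRect((np.array(xy)[:,:2]*1000).astype(np.float32))
    if w<h: w,h,a=h,w,a+90
    return np.round(c,1),round(w,1),round(h,1),round((a+90)%180-90,1)
def inside(c,shape):
    k=np.zeros(shape,np.uint8);cv2.drawContours(k,[c],-1,1,-1);v,u=np.nonzero(k);return np.c_[u,v]
E
python3 - <<'E'
from m import *
C=cam("top");p=cv2.imread("pics/top0.png")[:,:,::-1].copy();d=np.load("pics/top0.npy");H=hsv(p)
h,s,v=H[...,0],H[...,1],H[...,2]
print("cam",-C[2].T@C[3])
ms={"orange":((h>5)&(h<18)&(s>180)&(v>120),(140,140,200,230),.072),"mat":((h>50)&(h<75)&(s>150),(130,140,215,245),.004),
"hob":((v<60),(190,130,375,290),.06),"tray":((h>100)&(h<125)&(s>150),(340,150,450,300),.035)}
for n,(m,roi,z) in ms.items():
    c=blob(m,roi)[0]; uv=inside(c,h.shape); dd=d[uv[:,1],uv[:,0]]; P=pts(C,uv[dd>0],dd[dd>0])
    print(n,rect(plane(C,c[:,0],z)),"z pct",np.round(np.percentile(P[:,2],[5,25,50,75,95]),4))
    if n=="orange":
        for lo,hi in((.06,.09),(.03,.055)):
            q=P[(P[:,2]>lo)&(P[:,2]<hi)]; 
            if len(q)>5: print(lo,len(q),rect(q),np.median(q[:,2]))
for c in blob((s<60)&(v>150),(245,155,330,245),3):
    uv=inside(c,h.shape); dd=d[uv[:,1],uv[:,0]];P=pts(C,uv[dd>0],dd[dd>0])
    print("shard",c[:,0].mean(0),rect(plane(C,c[:,0],.064)),np.median(P[:,2]))
C=cam("side");p=cv2.imread("pics/side0.png")[:,:,::-1].copy();d=np.load("pics/side0.npy");H=hsv(p);h,s,v=H[...,0],H[...,1],H[...,2]
c=blob((h>5)&(h<18)&(s>180)&(v>100),(165,215,260,290))[0];uv=inside(c,h.shape); dd=d[uv[:,1],uv[:,0]]; P=pts(C,uv[dd>0],dd[dd>0])
print("side",np.round(np.percentile(P[:,2],[2,25,50,75,98]),4)); q=P[P[:,2]>np.percentile(P[:,2],98)-.006];print(len(q),rect(q))
E
```

```text
cam [0.50957525 0.07385422 0.89217392]
orange (array([548.9, 264.9]), 122.7, 32.2, 0.1) z pct [0.0459 0.073  0.0746 0.0757 0.0773]
0.06 537 (array([549.9, 266.8]), 98.1, 27.0, -0.2) 0.07499830879059921
0.03 135 (array([550.2, 267.1]), 126.6, 26.0, 0.3) 0.04689502673074486
mat (array([540.7, 256.8]), 196.9, 117.7, -8.1) z pct [0.0008 0.0025 0.0038 0.0064 0.0755]
hob (array([ 5.035e+02, -3.000e-01]), 348.3, 277.9, 81.6) z pct [0.0565 0.0578 0.0589 0.0599 0.0615]
tray (array([ 466.3, -255. ]), 297.0, 161.1, -8.4) z pct [0.0009 0.0025 0.0037 0.0053 0.0329]
shard [286.25714286 213.14285714] (array([496.1,   2.5]), 28.4, 25.2, -44.2) 0.06615417820515146
shard [287.48571429 193.11428571] (array([540.9,   0.7]), 27.0, 26.5, -21.1) 0.06584248760140438
shard [283.28571429 234.8       ] (array([448.2,   8.1]), 30.2, 23.4, -55.5) 0.06608127083842663
side [0.0312 0.0467 0.0704 0.0743 0.0764]
568 (array([546.7, 270.2]), 97.8, 28.0, -0.5)
```

Request:
arm_command:
  commands:
    - [[0,0,-7.33,25,56,0,1],[0,0,-7.33,25,56,0,1],[0,0,-7.33,25,56,0,1],[0,0,0,25,56,0,1],[0,0,0,25,56,0,1],[0,0,0,25,56,0,1],[0,0,0,25,56,0,1],[0,0,0,25,56,0,1]]

```text
clock: 1.1
tool_pos: [0.4062, -0.06, 0.2193]
ee_rot: [3.141, -0.0, 0.0]
force: [0.9, -1.4, 0.6]
width: 0.998
grip_force: 0.0
```

Request:
arm_command:
  commands:
    - [[0,0,0,24,55,0,1],[0,0,0,24,55,0,1],[0,0,0,24,55,0,1],[0,0,0,24,55,0,1],[0,0,0,24,55,0,1],[0,0,0,24,54,0,1],[0,0,0,0,0,-20,1],[0,0,0,0,0,0,1]]

```text
clock: 2.1
tool_pos: [0.5487, 0.2672, 0.1962]
ee_rot: [3.139, 0.002, -0.009]
force: [-0.1, -0.7, 0.8]
width: 1.0
grip_force: 0.0
```

```bash
python3 - <<'E'
from m import *
C=cam("wrist");p,d=snapshot("wrist");cv2.imwrite("pics/w1.png",p[:,:,::-1]);H=hsv(p);h,s,v=H[...,0],H[...,1],H[...,2]
o=observe();print(o["clock"],o["tool_pos"],np.degrees(o["ee_rot"]),o["joints"])
c=blob((h>5)&(h<18)&(s>180)&(v>100))[0];uv=inside(c,h.shape);dd=d[uv[:,1],uv[:,0]];P=pts(C,uv[dd>0],dd[dd>0])
print(c[:,0].min(0),c[:,0].max(0),np.percentile(P[:,2],[2,50,98]))
for lo,hi in((.06,.09),(.03,.055)):
    q=P[(P[:,2]>lo)&(P[:,2]<hi)]
    if len(q)>5: print(lo,len(q),rect(q),np.median(q[:,2]))
E
```

```text
2.15 [0.5492003  0.2667697  0.19797767] [ 1.79917922e+02  2.12823095e-02 -2.87240780e-01] [ 3.59460458e-01  2.29784893e-01  1.25064932e+00 -2.15359714e-04
  1.66464985e+00  1.93000040e+00]
[239 121] [266 236] [0.04760564 0.0766389  0.07821676]
0.06 2619 (array([550.4, 266.6]), 99.7, 26.9, 0.5) 0.07679010738798486
0.03 429 (array([550.7, 266.3]), 128.8, 26.2, 0.5) 0.048729378044354954
```

View pics/w1.png

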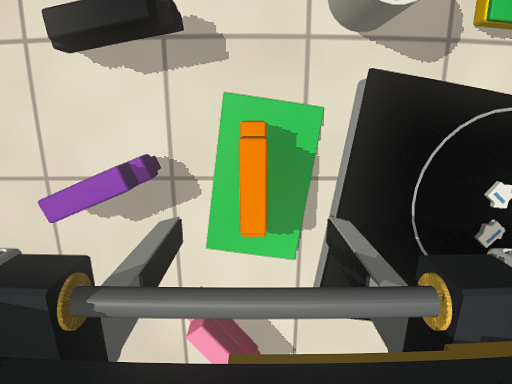

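The wrist view shows the scraper upright at (253,178) between the open fingers, and the measurement agrees with the first one. Next I descend and grip.

Request:
arm_command:
  commands:
    - [[0,0,0,1,0,-45,1],[0,0,0,0,0,-45,1],[0,0,0,0,0,-35,1],[0,0,0,0,0,-17,1],[0,0,0,0,0,0,1],[0,0,0,0,0,0,0],[0,0,0,0,0,0,0],[0,0,0,0,0,0,0]]
  grip_force: 35

```text
clock: 3.15
tool_pos: [0.5516, 0.2673, 0.0588]
ee_rot: [-3.141, -0.0, -0.003]
force: [1.0, 0.3, -0.2]
width: 0.717
grip_force: 0.0
```

Request:
arm_command:
  commands:
    - [[0,0,0,0,0,0,0],[0,0,0,0,0,0,0],[0,0,0,0,0,0,0]]

```text
clock: 3.52
tool_pos: [0.5509, 0.267, 0.0574]
ee_rot: [3.141, 0.0, -0.0]
force: [0.4, -0.4, 0.0]
width: 0.397
grip_force: 0.0
```

Request:
arm_command:
  commands:
    - [[0,0,0,0,0,0,0],[0,0,0,0,0,0,0],[0,0,0,0,0,0,0],[0,0,0,0,0,0,0]]

```text
clock: 4.03
tool_pos: [0.5509, 0.2671, 0.0574]
ee_rot: [-3.142, -0.0, 0.0]
force: [-1.6, 1.2, -0.6]
width: 0.295
grip_force: 35.0
```

Request:
arm_command:
  commands:
    - [[0,0,0,0,0,40,0],[0,0,0,0,0,50,0],[0,0,-4,-11,-46,0,0],[0,0,-4.3,-11,-47,0,0],[0,0,0,-11,-47,0,0],[0,0,0,-12,-47,0,0],[0,0,0,0,0,-20,0],[0,0,0,0,0,0,0]]

```text
clock: 5.03
tool_pos: [0.5041, 0.0793, 0.1254]
ee_rot: [3.132, -0.229, -0.008]
force: [-0.1, -0.0, -1.7]
width: 0.293
grip_force: 35.0
```

```bash
python3 - <<'E'
from m import *
for n in("side","top"):
    p,d=snapshot(n); cv2.imwrite(f"pics/{n}1.png",p[:,:,::-1])
    C=cam(n);H=hsv(p);h,s,v=H[...,0],H[...,1],H[...,2]
    if n=="side":
        cv2.imwrite("pics/s1c.png",cv2.resize(p[100:290,170:400,::-1],None,fx=3,fy=3))
o=observe();print(o["clock"],o["tool_pos"],np.degrees(2*np.arctan2(o["ee_rot"][1],o["ee_rot"][0])),o["force"],o["width"])
E
```

```text
5.125 [0.505721   0.08016335 0.12731074] -8.280241072658555 [-0.38947363 -0.55411305 -2.50829222] 0.29240695756155033
```

View pics/s1c.png

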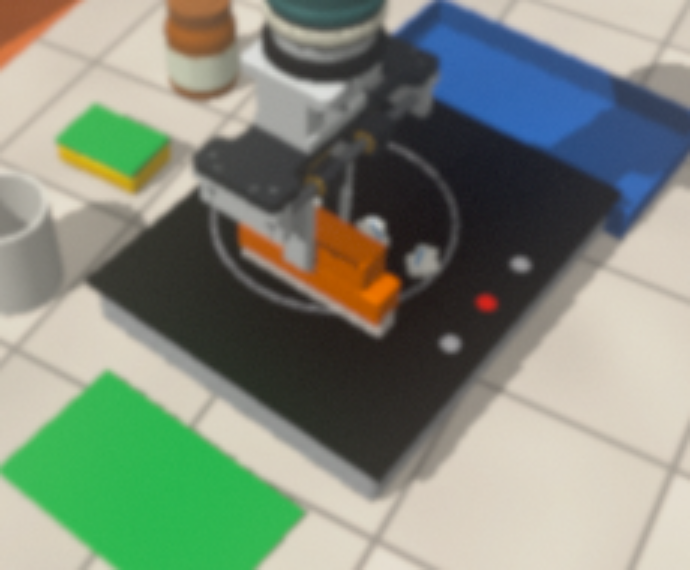

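The crop shows the scraper held upright with its lip just above the clear glass, at about (320,290), behind the shards. I lower it gently while watching the force.

Request:
arm_command:
  commands:
    - [[0,0,0,0,0,-7,0],[0,0,0,0,0,-5,0],[0,0,0,0,0,-2,0],[0,0,0,0,0,-2,0],[0,0,0,0,0,0,0],[0,0,0,0,0,0,0]]

```text
clock: 5.88
tool_pos: [0.506, 0.0802, 0.1121]
ee_rot: [-3.133, 0.227, -0.001]
force: [-1.4, 0.4, 1.1]
width: 0.3
grip_force: 35.0
```

Request:
arm_command:
  commands:
    - [[0,0,0,0,0,-2,0],[0,0,0,0,0,-2,0],[0,0,0,0,0,0,0],[0,0,0,0,0,0,0]]

```text
clock: 6.38
tool_pos: [0.5062, 0.0801, 0.108]
ee_rot: [-3.133, 0.227, -0.001]
force: [-2.7, 0.7, 6.5]
width: 0.299
grip_force: 35.0
```

Request:
arm_command:
  commands:
    - [[0,0,0,-1.4,-10,0,0],[0,0,0,-1.4,-10,0,0],[0,0,0,-1.4,-10,0,0],[0,0,0,-1.4,-10,0,0],[0,0,0,-1.5,-10,0,0],[0,0,0,-1.5,-10,0,0],[0,0,0,-1.5,-10,0,0],[0,0,0,-1.5,-10,0,0]]

```text
clock: 7.38
tool_pos: [0.4946, -0.0005, 0.1078]
ee_rot: [-3.132, 0.228, -0.002]
force: [0.8, 3.9, 5.7]
width: 0.293
grip_force: 35.0
```

```bash
python3 - <<'E'
from m import *
o=observe();print(o["clock"],o["tool_pos"],o["force"],o["ee_rot"])
p,d=snapshot("side");q,d=snapshot("top")
cv2.imwrite("pics/c2.png",np.hstack([cv2.resize(x[:,:,::-1],(400,500)) for x in (p[90:260,200:400],q[130:300,200:400])]))
E
```

```text
7.375 [ 4.94558048e-01 -4.65986575e-04  1.07805844e-01] [0.78189014 3.85364142 5.74578403] [-3.13232226e+00  2.27957366e-01 -1.66068934e-03]
```

View pics/c2.png

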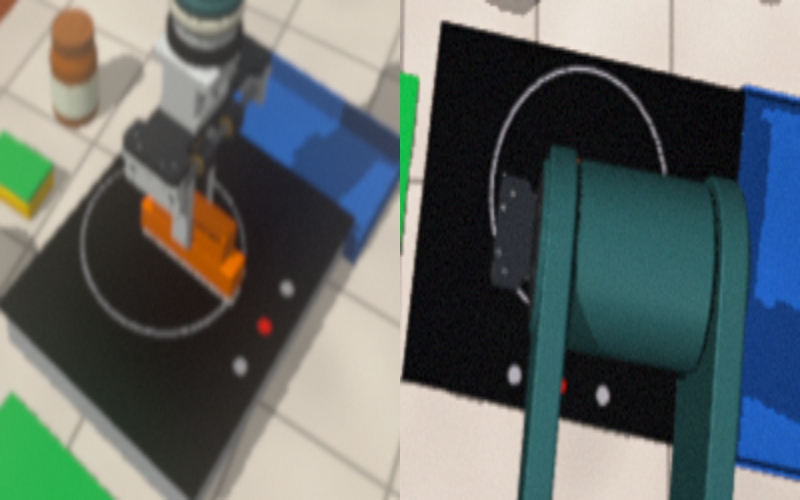

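The shards are all ahead of the lip: none shows behind it in the side crop (lip around (190,260)). Contact is about 8 N, so I carry on.

Request:
arm_command:
  commands:
    - [[0,0,0,-1.4,-10,0,0],[0,0,0,-1.5,-10,0,0],[0,0,0,-1.4,-10,0,0],[0,0,0,-1.5,-10,0,0],[0,0,0,-1.4,-10,0,0],[0,0,0,-1.5,-10,0,0],[0,0,0,-1.4,-10,0,0],[0,0,0,-1.5,-10,0,0]]

```text
clock: 8.48
tool_pos: [0.4826, -0.0804, 0.1077]
ee_rot: [-3.132, 0.228, -0.001]
force: [0.2, 4.8, 5.8]
width: 0.295
grip_force: 35.0
```

Request:
arm_command:
  commands:
    - [[0,0,0,-1.4,-10,0,0],[0,0,0,-1.5,-10,0,0],[0,0,0,-1.4,-10,0,0],[0,0,0,-1.5,-10,0,0]]

```text
clock: 8.98
tool_pos: [0.4767, -0.1203, 0.1076]
ee_rot: [-3.132, 0.228, -0.0]
force: [0.3, 4.5, 5.1]
width: 0.297
grip_force: 35.0
```

```bash
python3 - <<'E'
from m import *
o=observe();print(o["clock"],o["tool_pos"],o["force"],o["ee_rot"])
p,d=snapshot("side");q,d=snapshot("top")
cv2.imwrite("pics/c3.png",np.hstack([cv2.resize(x[:,:,::-1],(400,500)) for x in (p[80:230,240:420],q[130:300,260:460])]))
E
```

```text
8.975 [ 0.47665027 -0.12029632  0.10757665] [0.33787112 4.53244493 5.10140479] [-3.13217115e+00  2.27787469e-01 -2.46223431e-05]
```

View pics/c3.png

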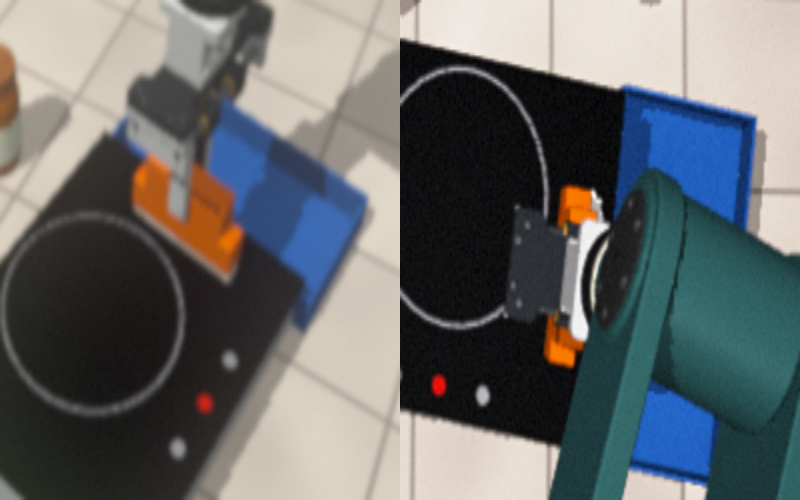

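One shard shows ahead of the lip near its far end, at (598,200), and none has been left behind. I push over the edge and then lift.

Request:
arm_command:
  commands:
    - [[0,0,0,-1.4,-10,0,0],[0,0,0,-1.5,-10,0,0],[0,0,0,-1.4,-10,0,0],[0,0,0,-1.5,-10,0,0],[0,0,0,-1.4,-10,0,0],[0,0,0,-1.5,-10,0,0],[0,0,0,-1.4,-10,0,0],[0,0,0,-1.5,-10,0,0]]

```text
clock: 10.07
tool_pos: [0.4637, -0.201, 0.1058]
ee_rot: [3.133, -0.228, -0.006]
force: [-0.6, 0.2, -2.3]
width: 0.293
grip_force: 35.0
```

Request:
arm_command:
  commands:
    - [[0,0,0,-1.4,-10,0,0],[0,0,0,0,0,0,0],[0,0,0,0,0,30,0],[0,0,0,0,0,40,0],[0,0,0,7,50,20,0],[0,0,0,7,50,0,0],[0,0,0,7,50,0,0],[0,0,0,7,50,0,0]]

```text
clock: 11.08
tool_pos: [0.4919, -0.0082, 0.1976]
ee_rot: [3.133, -0.227, 0.001]
force: [0.8, -0.1, -2.7]
width: 0.294
grip_force: 35.0
```

```bash
python3 - <<'E'
from m import *
o=observe();print(o["clock"],o["tool_pos"],o["force"],o["ee_rot"])
p,d=snapshot("side");q,d=snapshot("top")
cv2.imwrite("pics/c4.png",np.hstack([cv2.resize(x[:,:,::-1],(400,500)) for x in (p[80:230,240:420],q[130:300,260:460])]))
E
```

```text
11.075 [ 0.49190123 -0.0082255   0.19762708] [ 0.78359305 -0.13001703 -2.7437416 ] [ 3.13330281e+00 -2.27138723e-01  7.26652353e-04]
```

View pics/c4.png

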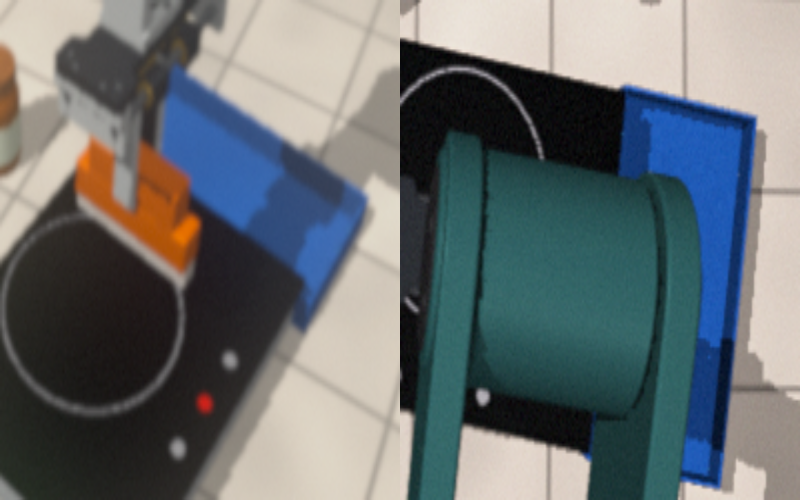

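The arm hides the tray's near side here, so I move over the mat and look again.

Request:
arm_command:
  commands:
    - [[0,0,0,10,53,0,0],[0,0,0,10,53,0,0],[0,0,0,10,53,0,0],[0,0,0,10,53,0,0],[0,0,0,9,53,0,0],[0,0,0,0,0,0,0]]

```text
clock: 11.92
tool_pos: [0.5407, 0.2579, 0.1963]
ee_rot: [3.134, -0.22, -0.002]
force: [0.3, -1.0, -1.4]
width: 0.297
grip_force: 35.0
```

```bash
python3 - <<'E'
from m import *
o=observe();print(o["clock"],o["tool_pos"],o["force"],o["ee_rot"])
p,d=snapshot("side");q,d=snapshot("top")
H=hsv(q);h,s,v=H[...,0],H[...,1],H[...,2]
for c in blob((s<70)&(v>140),(360,165,435,292),6): 
    if cv2.contourArea(c)>8: print(c[:,0].mean(0),rect(plane(cam("top"),c[:,0],.01)))
cv2.imwrite("pics/c5.png",np.hstack([cv2.resize(x[:,:,::-1],(400,500)) for x in (p[80:300,170:420],q[130:300,260:460])]))
E
```

```text
11.925 [0.54070561 0.25787491 0.19634286] [ 0.25367929 -1.02052297 -1.41636472] [ 3.13383026e+00 -2.19808971e-01 -2.40801494e-03]
[430.6318408  249.54228856] (array([ 420.9, -343.5]), 215.7, 32.1, 0.5)
[376.88235294 202.76470588] (array([ 523.3, -218.1]), 26.6, 26.3, -89.8)
[372.47222222 231.55555556] (array([ 455.4, -208.9]), 28.5, 21.7, 0.6)
[372.29090909 290.27272727] (array([ 316.4, -211.9]), 62.6, 7.1, -89.7)
[424.2        165.71111111] (array([ 611.6, -333.1]), 52.0, 7.3, -88.9)
[363.5        242.46153846] (array([ 428.9, -187.8]), 28.8, 6.5, 7.8)
```

View pics/c5.png

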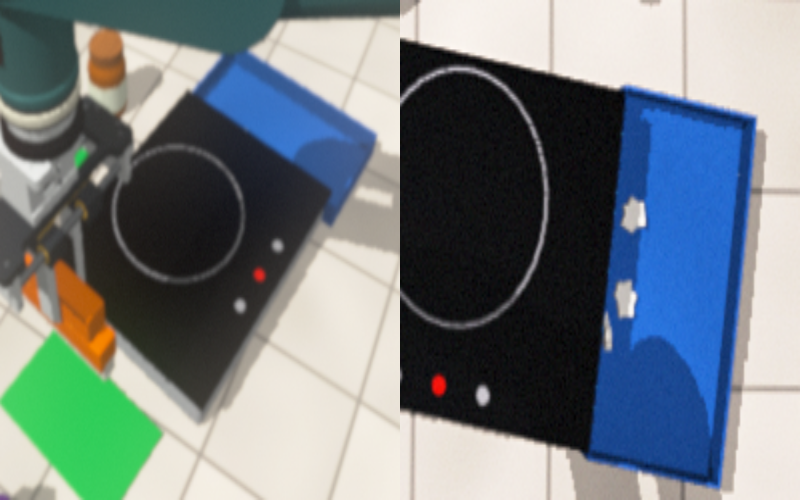

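Two shards lie in the tray at (633,215) and (625,300). The third, at (607,330), is a thin sliver by the near wall, so I check its height.

```bash
python3 - <<'E'
from m import *
q,d=snapshot("top");C=cam("top");H=hsv(q);h,s,v=H[...,0],H[...,1],H[...,2]
a=np.radians(-8.3);X=np.array([np.cos(a),np.sin(a)]);Y=np.array([-np.sin(a),np.cos(a)])
for c in blob((s<70)&(v>140),(355,190,390,270),3):
    uv=inside(c,h.shape);dd=d[uv[:,1],uv[:,0]];P=pts(C,uv[dd>0],dd[dd>0]);r=P[:,:2]-[.5035,-.0003]
    L=np.c_[r@X,r@Y,P[:,2]];print(len(L),np.round(np.percentile(L,[3,50,97],axis=0)*1000,1).tolist())
cv2.imwrite("pics/c6.png",cv2.resize(q[215:265,345:395,::-1],(600,600),interpolation=cv2.INTER_NEAREST))
E
```

```text
101 [[38.8, -226.2, 7.0], [50.1, -213.2, 10.1], [62.1, -202.8, 13.4]]
101 [[-31.7, -223.5, 3.0], [-18.0, -214.2, 9.9], [-5.2, -202.6, 13.0]]
34 [[-60.0, -196.8, 5.3], [-47.8, -192.1, 25.5], [-34.7, -184.3, 32.3]]
```

View pics/c6.png

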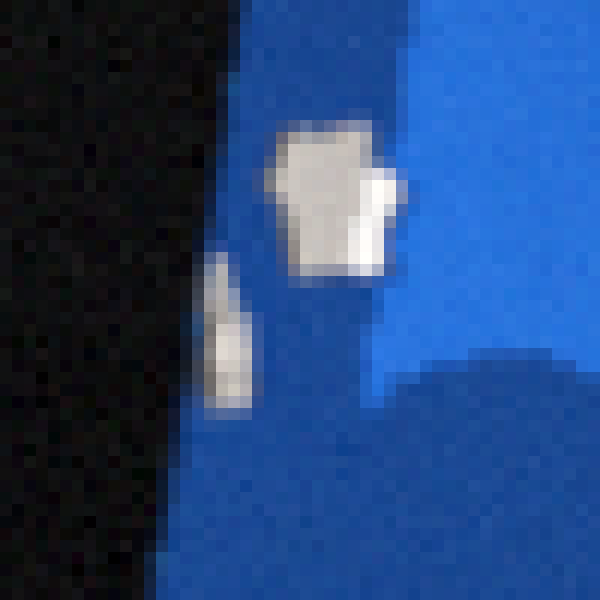

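The third shard stands on edge, leaning on the inside of the tray's near wall. It spans hob y −184 to −197 mm, with its top at about 30 mm, below the rim, so all three are in the tray. Next I set the scraper down.

Request:
arm_command:
  commands:
    - [[0,0,0,0,0,-50,0],[0,0,0,0,0,-45,0],[0,0,0,0,0,-30,0],[0,0,0,0,0,-8,0],[0,0,0,0,0,-5,0],[0,0,0,0,0,-2,0],[0,0,0,0,0,0,0],[0,0,0,0,0,0,0]]

```text
clock: 13.08
tool_pos: [0.5415, 0.2552, 0.0585]
ee_rot: [-3.133, 0.227, -0.003]
force: [-0.8, 0.2, -2.3]
width: 0.296
grip_force: 35.0
```

Request:
arm_command:
  commands:
    - [[0,0,0,0,0,-1,0],[0,0,0,0,0,-1,0],[0,0,0,0,0,0,0],[0,0,0,0,0,0,0]]

```text
clock: 13.58
tool_pos: [0.5414, 0.2552, 0.0562]
ee_rot: [-3.133, 0.227, -0.002]
force: [0.6, 0.4, 2.8]
width: 0.3
grip_force: 35.0
```

Request:
arm_command:
  commands:
    - [[0,0,0,0,0,0,0.65],[0,0,0,0,0,0,0.65],[0,0,0,0,0,0,0.65],[0,0,0,0,0,0,0.65],[0,0,0,0,0,0,0.65],[0,0,0,0,0,0,0.65]]

```text
clock: 14.32
tool_pos: [0.5409, 0.255, 0.0555]
ee_rot: [3.133, -0.227, -0.0]
force: [0.4, 0.3, 0.2]
width: 0.651
grip_force: 0.0
```

Request:
arm_command:
  commands:
    - [[0,0,0,0,0,15,0.65],[0,0,0,0,0,30,0.65],[0,0,0,0,0,50,0.65],[0,0,0,0,0,50,0.65],[0,0,0,0,0,50,0.65],[0,0,0,0,0,0,0.65]]

```text
clock: 15.08
tool_pos: [0.5431, 0.2558, 0.2583]
ee_rot: [-3.128, 0.227, -0.019]
force: [-0.3, 0.1, -0.5]
width: 0.644
grip_force: 0.0
```

```bash
python3 - <<'E'
from m import *
C=cam("wrist");p,d=snapshot("wrist");H=hsv(p);h,s,v=H[...,0],H[...,1],H[...,2]
o=observe();print(o["clock"],o["tool_pos"],o["force"],o["width"])
c=blob((h>5)&(h<18)&(s>180)&(v>100))[0];uv=inside(c,h.shape);dd=d[uv[:,1],uv[:,0]];P=pts(C,uv[dd>0],dd[dd>0]);q=P[P[:,2]>.06]
print(np.percentile(P[:,2],[2,50,98]),rect(q))
x,_=snapshot("side");cv2.imwrite("pics/f.png",np.hstack([x[:,:,::-1][:,130:430],p[:,:,::-1]])[:, :800])
E
```

```text
15.125 [0.54203243 0.25542329 0.25468034] [-0.30266375  0.34712205 -0.01949258] 0.6488404745283526
[0.04762619 0.0765271  0.07827471] (array([540.7, 253.6]), 100.2, 26.3, -8.6)
```

View pics/f.png

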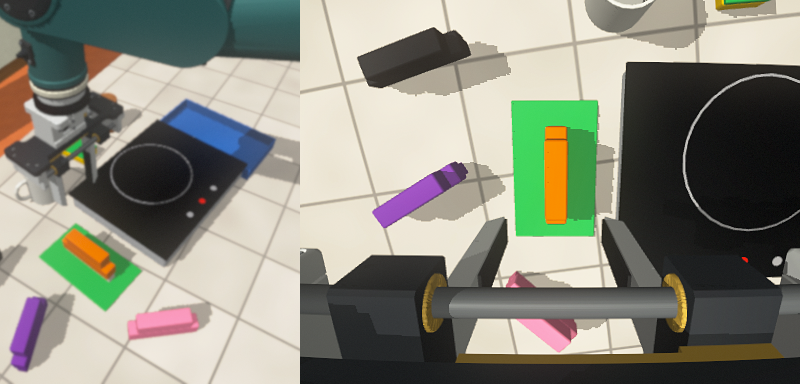

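The scraper stands upright near the mat's centre, at (555,175) in the wrist half of the picture. The glass is clear and the arm is free of everything, so I hand the job in.

```bash
python3 -c "
from station import *
print(close_job())"
```

```text
the job is handed in; nothing more can be done
None
```

I pushed all three shards off the glass into the tray (one leans on the inside of its near wall, below the rim), pressing about 9 N at most in the readings I took, stood the scraper upright on its mat, and handed the job in at about 15 s.

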